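# Put the panel antenna frame on its kickstand and hold it upright

## Task

The panel antenna frame is leaning over on its foot with its kickstand folded up. Push the kickstand down over its centre so that it snaps fully down, then take the frame by its top bar, swing it upright until the kickstand stands on the foot plate, and finish while still holding the bar so that the top-heavy frame cannot tip back (a colleague then tightens the hub). Do not shift the screw tin, the torque wrench or the filter block around it.

Things in the scene. Friction and masses are not known exactly. Their poses are not given: they have to be found in the camera images.
- foot: grey foot plate fixed to the bench, 160 x 155 x 12 mm (x, y, z; y from -65 to +90), origin on the bench under the middle of the hub. Its x axis runs along the hub, from left to right seen from the robot; its -y side, to which the frame leans, faces the robot. A shelf edge hangs 0.55 m above the bench, 80 mm or more past the origin: lean the gripper a little toward the robot
- hub (a point): point on the hinge line of the frame, midway between the two lugs, 32 mm above the bench
- antenna_frame (a joint): lean of the frame about the foot's x axis, rad: 0 = upright, positive = toward the foot's -y side. It lies at its end stop 0.42 at the start and falls back there unless held (2 N across the top bar when leaning, 0.6 N upright; 0.7 kg, varying by a quarter). With the kickstand down it stops at about 0, where the kickstand meets the foot plate; else it runs on to -0.10
- top_bar (a point): centre of the rubber sleeve (16 mm diameter, 62 mm long, along the foot's x) on the frame's top bar, 140 mm from the hub, 172 mm above the bench when upright. 40 mm free beneath it, then the panel; tube uprights (12 mm) 48 mm to either side; the antenna box below sticks out 34 mm to -y. Its axes move with the frame (x along the bar, z along the uprights, away from the hub)
- kick_pivot (a point): pivot of the kickstand, on the upright that stands at the foot's x = +48 mm, on its +y side: 70 mm from the hub line along the upright and 17 mm to +y. Moves with the frame (same axes as top_bar); the kickstand turns about its y axis
- kick_end (a point): centre of the rubber ball (17 mm diameter) on the free end of the kickstand, a steel rod of 11 mm diameter. It is 82 mm from the pivot in the plane of its swing and 55 mm farther to +y than the pivot point; the rod runs straight between them but for its first 20 mm. An eye and a small spring strut sit above the pivot, up to 55 mm above it
- kickstand (a joint): swing of the kickstand, rad: 0 = folded up (lies behind the frame and points to the foot's -x side, 15 degrees above the hub direction), grows as it swings down, 1.97 = fully down on its stop, 8 degrees past square to the hub. An over-centre spring pushes it away from 0.4: back up below that, down to the stop by itself above that. About 2 N at the ball to start it moving
- screw_tin: round metal tin, 67 mm diameter, 27 mm tall, standing behind the foot (on its +y side); origin under its centre. Leave it alone
- torque_wrench: small wrench with a red handle, 126 mm long, 13 mm tall, lying on the bench beyond the foot's +x end; origin under its centre. Leave it alone
- filter_block: silvery milled block with two coax sockets, 76 x 22 x 19 mm, on the bench behind the foot (on its +y side), to the right of the tin; origin under its centre. Leave it alone

How it is judged:
On the way:
1. the kickstand has been pushed over centre and is fully down (over 1.85 rad) while the frame still leans (value of joint kickstand above 1.85 rad and value of joint antenna_frame above 0.2 rad), for 0.2 s.
At the end, for the whole second after the job is handed in: The kickstand is fully down (over 1.85 of 1.97 rad), the frame is within 0.07 rad (4 degrees) of upright and still, and the fingers still hold it at the top bar (grasp point within 45 mm of the sleeve's centre, more than 0.5 N on the frame) (value of joint kickstand above 1.85 rad and value of joint antenna_frame between -0.07 and 0.07 rad and velocity of joint antenna_frame between -0.05 and 0.05 rad/s and distance between the grasp point and top_bar below 0.045 m and contact force between the fingers and antenna_frame above 0.5 N); the arm keeps its last pose, push and grip.
It fails at once if the screw tin, torque wrench or filter block is shifted by more than 30 mm (distance of any of screw_tin, torque_wrench, filter_block from where it was at the start of the episode above 0.03 m).
It also fails if it takes over 38 s, if anything falls off the work surface, if the arm or the gripper's body presses on something with over 40 N, if the wrist force passes 120 N, or if a joint passes its speed limit or range.

## Robot

A 6-joint arm with a two-finger parallel gripper is mounted at the origin on a cart in front of the work surface, level with it; the furniture and walls round the work are solid. World frame = base frame: x ahead of the robot, y to its left, z up, the work surface at z = 0. Lengths are in m, angles in rad, forces in N, time in s.
With the tool pointing down it reaches from about 0.25 to 0.725 m from the base axis. Payload 9.7 kg.
Tool frame: the origin (TCP) lies midway between the tips of the shut fingers; the grasp point (between the pads) lies 19 mm behind it; z points along the fingers, y is the line along which they close (so a half turn about z gives the same grasp; the last joint's range is limited). The gripper opens to 85 mm and grips with 20 to 120 N. Pads are 22 mm wide; open, the fingers measure 114 mm over their backs; the gripper's body (76 mm by 85 mm) begins 54 mm behind the grasp point. The pads swing forward as they close: fully open they stand 13 mm farther back than shut.
Start: joints at [1.234, 0.087, 0.176, 1.66, 0, 1.571], TCP at [0.182, 0.519, 0.231] pointing down, gripper open.
Joint ranges: [-3.13, 3.13], [-0.85, 1.81], [-1.15, 1.24], [-2.2, 2.28], [-1.44, 1.52], [-3.14, 3.14]. Speed limits (rad/s): [2.22, 2.22, 2.57, 3.14, 3.14, 3.14].

## Interface

Orientations are given as a unit quaternion [w, x, y, z].
In Python, from cell import ctrl, planner, eyes gives the robot as it stands. Calls block until the motion is done:
- ctrl.goto(position, orientation): joint-space move of the TCP to a pose.
- ctrl.move_linear(position, ori=None, speed=0.15, threshold=None): straight line of the TCP; ori=None keeps the orientation; speed is the mean speed in m/s. With threshold (N) it stops when the force on the tool has changed by that much, and returns True; else False.
- ctrl.movej(angles): joint-space move.
- ctrl.gripper_to(opening, grip_force=None): finger opening in m; grip_force is the grip in N (None keeps the last); returns when the fingers have stopped.
- ctrl.hold(seconds).
- planner.ik(position, orientation): joint angles nearest the present ones, or None.
- ctrl.observe(): the state.
- eyes.grab_frame(name): name is "scene" or "top" or "wrist"; returns the picture (400x640x3 uint8, red, green, blue); there is no depth.
- eyes.camera_params(name): a dict with "fx", "fy", "cx", "cy" (pixels), "rvec" (rotation vector, rad) and "tvec" (3), from world to camera coordinates, as OpenCV has them. Camera axes: x right, y down, z forward; pixel columns grow to the right and rows downward; lengths in m; the calibration is good to about 2 mm. A picture is of the moment at which its call begins: read the wrist's pose just before it. camera_params takes no time and is no camera call; for the wrist camera it gives the pose at the moment of the call.
A pose or a line that the arm cannot do raises ctrl.PlanningError and nothing moves.
- ctrl.sign_off(): hands the job in; it is judged then, once.
The state is a dict: "time": time; "q": joint angles; "dq": joint speeds; "joint_torque": joint torques, N m; "ee_pos": TCP position; "ee_rot": TCP orientation; "contact_force": force on the tool from outside, world axes, zero at the start; "ft_torque": the same for the moment, N m; "grip_width": finger opening in m; "grasp_force": force on a finger pad.
Only numpy, scipy, OpenCV 4.12 (cv2) and the standard library are available. Lean on these libraries where they do the work, as an engineer would, in place of code of your own. Each camera call takes 0.05 s, during which the arm holds its last target. There are 200 camera calls.

## Working session

There is one attempt and no reset: what is moved stays moved. The work goes in short steps, each a Python script; the robot and the scene stay as the last script left them, time stands still between calls to the robot, and variables do not carry over. Pictures are saved under pics/ and viewed, at most 10 in all, crops included, and the job is handed in when it is done.

```bash
ls; mkdir -p pics; python3 - <<'E'
from cell import ctrl, planner, eyes
import cv2, numpy as np
for n in ("scene","top"):
    im=eyes.grab_frame(n); cv2.imwrite(f"pics/{n}0.png",im[:,:,::-1])
    print(n,{k:np.round(v,4).tolist() for k,v in eyes.camera_params(n).items()})
s=ctrl.observe(); print(s["time"],s["ee_pos"],s["ee_rot"])
E
```

```text
pics
scene {'fx': 361.7903, 'fy': 361.7903, 'cx': 323.9131, 'cy': 203.5365, 'rvec': [1.1825, -2.3974, 0.9298], 'tvec': [-0.1041, 0.5017, 0.54]}
top {'fx': 431.1715, 'fy': 431.1715, 'cx': 323.8244, 'cy': 200.9619, 'rvec': [1.8822, -2.3139, 0.2563], 'tvec': [-0.3137, 0.5186, 0.8804]}
0.1 [0.18168996 0.51891834 0.23065548] [-8.75231196e-05  1.67593991e-01  9.85855928e-01 -5.79463589e-04]
```

View pics/scene0.png

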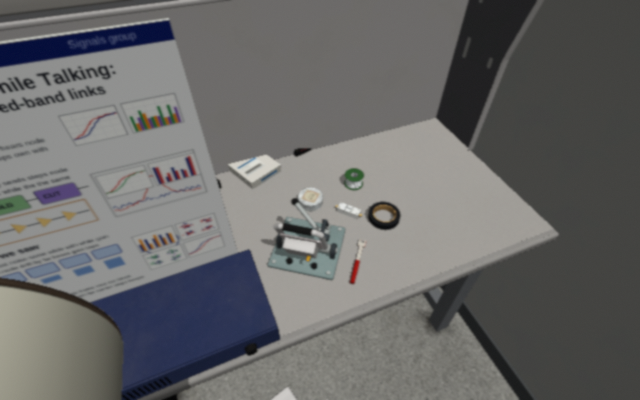

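View pics/top0.png

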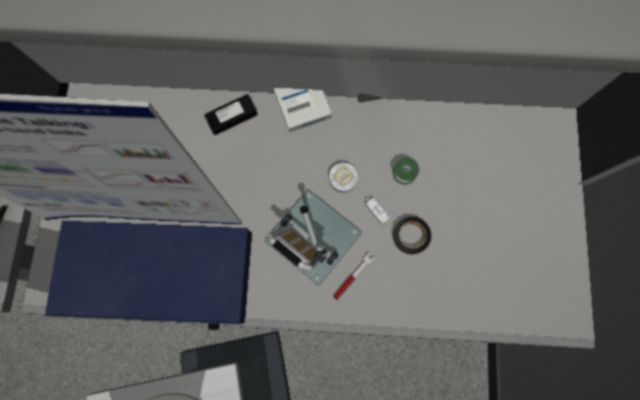

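The scene view shows the frame at about (300,245), with the poster and blue case to its left. The top view has the foot plate centred near (313,237), tin (343,176), block (377,209) and wrench (354,276). I'll enlarge both.

```bash
python3 - <<'E'
import cv2, numpy as np
a=cv2.imread("pics/top0.png")[175:295,250:370]; b=cv2.imread("pics/scene0.png")[185:285,255:355]
a=cv2.resize(a,(480,480),interpolation=cv2.INTER_CUBIC) if 0 else cv2.resize(a,(400,400),interpolation=cv2.INTER_CUBIC)
b=cv2.resize(b,(400,400),interpolation=cv2.INTER_CUBIC)
cv2.imwrite("pics/c0.png",cv2.convertScaleAbs(np.hstack([a,b]),alpha=1.5))
E
```

```text
(no output)
```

View pics/c0.png

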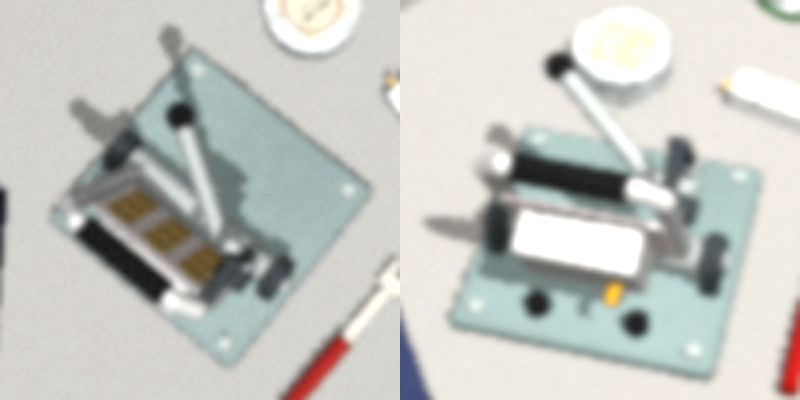

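The enlarged crops show the four foot corners, the black ball (top (304,209), scene (295,201)) and the black sleeve (top (287,254), scene (297,229)). Next I fit the foot pose and cross-check it against these.

```bash
cat > h.py <<'E'
import cv2, numpy as np
from scipy.spatial.transform import Rotation as R
from cell import ctrl, planner, eyes
def cam(n):
    p=eyes.camera_params(n); K=np.array([[p["fx"],0,p["cx"]],[0,p["fy"],p["cy"]],[0,0,1]])
    Rm=cv2.Rodrigues(np.array(p["rvec"],float))[0]; return K,Rm,np.array(p["tvec"],float)
def plane(n,uv,z,c=None):
    K,Rm,t=c or cam(n); o=-Rm.T@t; d=(np.c_[np.atleast_2d(uv),np.ones(len(np.atleast_2d(uv)))]@np.linalg.inv(K).T)@Rm
    return o+d*((z-o[2])/d[:,2])[:,None]
def tri(u1,u2,n1="top",n2="scene"):
    P=[K@np.c_[Rm,t] for K,Rm,t in (cam(n1),cam(n2))]
    X=cv2.triangulatePoints(P[0],P[1],np.array(u1,float),np.array(u2,float)).ravel(); return X[:3]/X[3]
def proj(n,X):
    K,Rm,t=cam(n); x=(np.atleast_2d(X)@Rm.T+t)@K.T; return x[:,:2]/x[:,2:]
def fit(W,L):  # planar rigid fit world<-local
    W,L=np.array(W)[:,:2],np.array(L)[:,:2]; w,l=W.mean(0),L.mean(0)
    H=(L-l).T@(W-w); a=np.arctan2(H[0,1]-H[1,0],H[0,0]+H[1,1])
    c,s=np.cos(a),np.sin(a); M=np.array([[c,-s],[s,c]]); return w-M@l,a,np.linalg.norm((L-l)@M.T+w-W,axis=1)
class Foot:
    def __init__(s,o,a): s.o=np.array([o[0],o[1],0]); s.R=R.from_euler("z",a)
    def w(s,p): return s.R.apply(p)+s.o
    def frame(s,p,th): # frame-local (from hub) -> world, lean th toward -y
        return s.w(R.from_euler("x",th).apply(p)+[0,0,.032])
    def bar(s,th): return s.frame([0,0,.14],th)
    def ball(s,k,th):
        a=np.radians(15)-k  # above hub direction, pointing -x ; swings down
        return s.frame([.048-.082*np.cos(a),.072,.07+.082*np.sin(a)],th)
E
python3 - <<'E'
from h import *
L=[[-.08,.09],[.08,.09],[.08,-.065],[-.08,-.065]]
for n,uv in (("top",[(307,189.4),(361,231.1),(319,285.1),(265.6,239.5)]),("scene",[(285,217),(345.5,228),(333,280),(267,265.5)])):
    o,a,e=fit(plane(n,uv,.012),L); print(n,o,a,e)
    f=Foot(o,a); print(" bar",f.bar(.42),"ball",f.ball(0,.42))
print("bar",tri((286.9,253.6),(297.5,229.5)),"ball",tri((304.3,209.5),(294.75,201.5)))
for n,uv,z in (("tin",(343,176),.027),("block",(377,209),.019),("wr",(354,276),.01)): print(n,plane("top",uv,z))
E
```

```text
top [ 0.37297349 -0.36518735] -2.4519077152098188 [0.00339906 0.00330412 0.00162916 0.00479703]
 bar [ 0.33664971 -0.3211482   0.15983245] ball [ 0.41521033 -0.36735231  0.14465361]
scene [ 0.36908159 -0.36266313] -2.4527946520928245 [0.0015245  0.00089829 0.00034204 0.00266498]
 bar [ 0.33279688 -0.31859178  0.15983245] ball [ 0.41131649 -0.36486555  0.14465361]
bar [ 0.33504706 -0.3204277   0.16068669] ball [ 0.41549077 -0.36843545  0.14268775]
tin [[ 0.49909942 -0.46859848  0.027     ]]
block [[ 0.40992923 -0.52799856  0.019     ]]
wr [[ 0.27522667 -0.44529458  0.01      ]]
```

```bash
python3 - <<'E'
from h import *
np.set_printoptions(precision=3,suppress=True)
print("poster top R",tri((150,103),(172,22)),"poster bot R",tri((242,224),(237,250)))
print("case front R",tri((245,322),(278,330)),"back R",tri((250,228),(250,254)))
print("case as z=0:",plane("top",[(60,222),(250,228),(245,322),(47,318)],0))
P=[[0,0,0],[.182,.519,.231],[.182,.519,.05],[.182,.519,.4],[.37,0,.3]]
print(proj("top",P),proj("scene",P))
for n in("top","scene"):
    K,Rm,t=cam(n);print(n,-Rm.T@t)
s=ctrl.observe(); im=eyes.grab_frame("wrist"); cv2.imwrite("pics/w0.png",im[:,:,::-1])
E
```

```text
poster top R [ 0.48  -0.232  0.538] poster bot R [ 0.433 -0.226  0.057]
case front R [ 0.229 -0.198  0.041] back R [ 0.422 -0.243  0.041]
case as z=0: [[ 0.532  0.188  0.   ]
 [ 0.429 -0.237  0.   ]
 [ 0.227 -0.192  0.   ]
 [ 0.324  0.231  0.   ]]
[[ 170.184  454.939]
 [-225.534  454.161]
 [-111.137  422.269]
 [-403.695  503.83 ]
 [  72.25   264.292]] [[  254.16    539.634]
 [ -581.917   888.609]
 [ -266.422   763.536]
 [-1492.711  1249.68 ]
 [   92.686   261.364]]
top [ 0.237 -0.376  0.972]
scene [-0.052 -0.083  0.738]
```

View pics/w0.png

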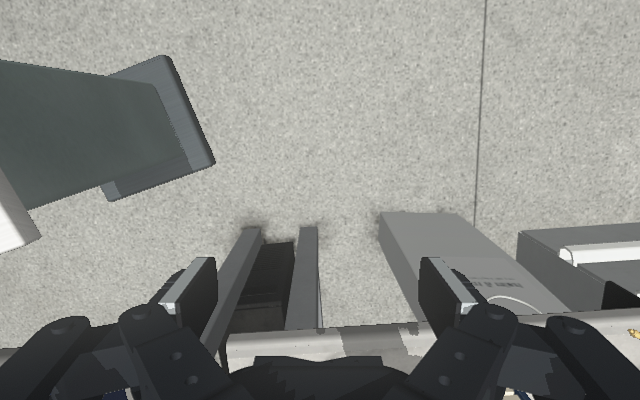

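Laptop-like obstacle: the blue case runs along y −0.24..+0.2 with a tall screen whose right edge is at about (0.43..0.48, −0.23), up to z 0.54. The wrist view shows only floor and cart. So I'll retract, turn the base, then work with the tool leaning toward the robot.

```bash
cat >> h.py <<'E'
F=Foot((.371,-.364),-2.452)
def ori(phi,s=1):
    z=np.array([0,np.sin(phi),-np.cos(phi)]); y=s*np.array([0,np.cos(phi),np.sin(phi)])
    q=(F.R*R.from_matrix(np.c_[np.cross(y,z),y,z])).as_quat(); return q[[3,0,1,2]]
def tz(phi): return F.R.apply([0,np.sin(phi),-np.cos(phi)])
E
python3 - <<'E'
from h import *
np.set_printoptions(precision=3,suppress=True)
LE=.42
def top(k): return F.ball(k,LE)-tz(LE)*.0085+F.R.apply([-.003,.002,0])
up=top(0)-tz(LE)*.04
print(up,top(0),top(.8))
for s in(1,-1):
    print(s,planner.ik(up,ori(LE,s)),planner.ik(top(.8),ori(LE,s)))
    for d in(.2,.3):
        for th in (.42,.2,0):
            p=F.bar(th)+tz(th+d)*.019
            print("  bar",d,th,planner.ik(p,ori(th+d,s)), planner.ik(p-tz(th+d)*.08,ori(th+d,s)))
a=1.234
for az in(1.234,-.77):
    p=np.array([.33*np.cos(az),.33*np.sin(az),.26]); print("retract",planner.ik(p,[0,np.sin(a*0),1,0]))
print(R.from_quat(np.roll(ctrl.observe()["ee_rot"],-1)).as_matrix())
E
```

```text
[ 0.404 -0.351  0.189] [ 0.415 -0.363  0.152] [ 0.424 -0.389  0.095]
1 [-0.669 -0.38  -0.389  1.15  -0.086  1.765] [-0.706 -0.269 -0.489  0.936 -0.071  1.731]
  bar 0.2 0.42 [-0.704 -0.768 -0.776  0.951 -0.103  1.715] None
  bar 0.2 0.2 [-0.74  -0.46  -0.508  1.126 -0.055  1.701] [-0.728 -0.519 -0.402  1.292 -0.059  1.712]
  bar 0.2 0 [-0.764 -0.195 -0.26   1.307 -0.023  1.686] [-0.76  -0.217 -0.128  1.462 -0.024  1.69 ]
  bar 0.3 0.42 None None
  bar 0.3 0.2 [-0.731 -0.559 -0.603  1.032 -0.072  1.703] [-0.714 -0.639 -0.51   1.206 -0.08   1.718]
  bar 0.3 0 [-0.757 -0.292 -0.358  1.207 -0.037  1.689] [-0.75  -0.333 -0.241  1.365 -0.039  1.696]
-1 [-0.669 -0.38  -0.389  1.15  -0.086 -1.376] [-0.706 -0.269 -0.489  0.936 -0.071 -1.411]
  bar 0.2 0.42 [-0.704 -0.768 -0.776  0.951 -0.103 -1.426] None
  bar 0.2 0.2 [-0.74  -0.46  -0.508  1.126 -0.055 -1.441] [-0.728 -0.519 -0.402  1.292 -0.059 -1.43 ]
  bar 0.2 0 [-0.764 -0.195 -0.26   1.307 -0.023 -1.456] [-0.76  -0.217 -0.128  1.462 -0.024 -1.452]
  bar 0.3 0.42 None None
  bar 0.3 0.2 [-0.731 -0.559 -0.603  1.032 -0.072 -1.439] [-0.714 -0.639 -0.51   1.206 -0.08  -1.423]
  bar 0.3 0 [-0.757 -0.292 -0.358  1.207 -0.037 -1.452] [-0.75  -0.333 -0.241  1.365 -0.039 -1.446]
retract [ 1.234 -0.415 -0.202  1.784  0.     1.234]
retract [-0.77  -0.415 -0.202  1.784  0.    -0.77 ]
[[-0.944  0.33  -0.   ]
 [ 0.33   0.944 -0.001]
 [ 0.    -0.001 -1.   ]]
```

```bash
python3 - <<'E'
from h import *
np.set_printoptions(precision=3,suppress=True)
LE=.42
def top(k): return F.ball(k,LE)-tz(LE)*.0085+F.R.apply([-.003,.002,0])
ctrl.movej([1.234,-.415,-.202,1.784,0,1.571]); ctrl.movej([-.68,-.415,-.202,1.784,0,1.571])
ctrl.gripper_to(0); print(ctrl.observe()["time"])
ctrl.goto(top(0)-tz(LE)*.03,ori(LE)); 
s=ctrl.observe(); print(s["time"],s["contact_force"],s["grip_width"])
T=[cv2.cvtColor(eyes.grab_frame(n),cv2.COLOR_RGB2BGR) for n in("top","scene")]
b=[cv2.resize(T[0][175:295,250:370],(400,400),interpolation=2),cv2.resize(T[1][185:285,255:355],(400,400),interpolation=2)]
cv2.imwrite("pics/c1.png",cv2.convertScaleAbs(np.hstack(b),alpha=1.5))
E
```

```text
4.1167
4.9917 [ 0.722 -0.591  0.506] -0.00011088295618162077
```

View pics/c1.png

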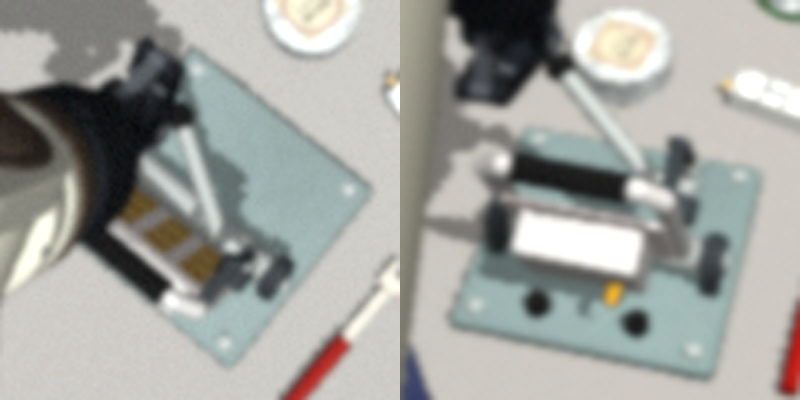

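The shut fingers stand just above the ball (top crop (181,112)), and the frame is clear of the gripper. Now I push.

```bash
python3 - <<'E'
from h import *
np.set_printoptions(precision=3,suppress=True)
LE=.42
def top(k): return F.ball(k,LE)-tz(LE)*.0085+F.R.apply([-.003,.002,0])
q=ori(LE); end=top(0); 
for k in (0,.3,.6,.85):
    p=top(k); print(k,ctrl.move_linear(p,q,speed=.08,threshold=25),ctrl.observe()["contact_force"])
ctrl.hold(.2)
ctrl.move_linear(top(0)-tz(LE)*.05,q,speed=.25); print(ctrl.observe()["time"])
T=[cv2.cvtColor(eyes.grab_frame(n),cv2.COLOR_RGB2BGR) for n in("top","scene")]
b=[cv2.resize(T[0][175:295,250:370],(400,400),interpolation=2),cv2.resize(T[1][185:285,255:355],(400,400),interpolation=2)]
cv2.imwrite("pics/c2.png",cv2.convertScaleAbs(np.hstack(b),alpha=1.5))
E
```

```text
0 False [ 0.435 -0.509 -0.471]
0.3 False [ 0.037  0.392 -0.412]
0.6 False [ 0.324 -0.814 -0.226]
0.85 False [0.14  0.23  0.112]
7.7583
```

View pics/c2.png

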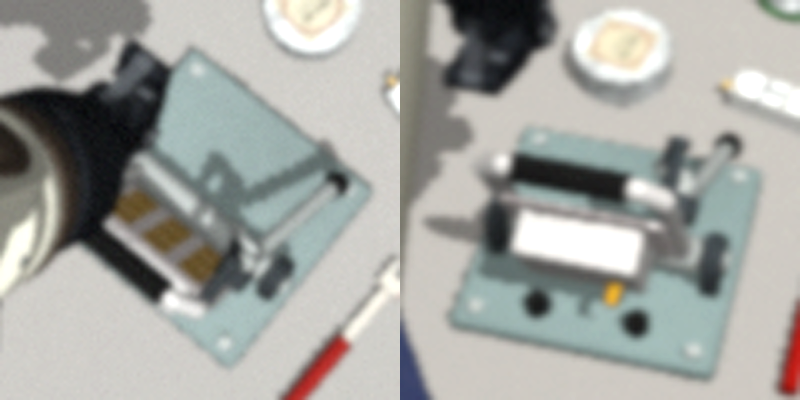

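The kickstand has snapped down: its ball is now at top crop (337,185), near the right rear corner of the plate. I'll check that against the model, then go to the bar.

```bash
python3 - <<'E'
from h import *
np.set_printoptions(precision=3,suppress=True)
print(proj("top",F.ball(1.97,.42)),"seen 351.1 230.5")
d=.12; ph=.42+d; q=ori(ph); g=F.bar(.42)+F.R.apply([0,0,0]); p=g+tz(ph)*.019
s=ctrl.observe(); ctrl.move_linear(np.array(s["ee_pos"])-tz(.42)*.05,speed=.25)
ctrl.gripper_to(.085)
for b in (.08,.07,.06):
    if planner.ik(p-tz(ph)*b,q) is not None: break
print("back",b); ctrl.goto(p-tz(ph)*b,q)
print(ctrl.move_linear(p,q,speed=.1,threshold=8)); s=ctrl.observe(); print(s["time"],s["contact_force"])
T=[cv2.cvtColor(eyes.grab_frame(n),cv2.COLOR_RGB2BGR) for n in("wrist","scene")]
b=[cv2.resize(T[0],(480,300)),cv2.resize(T[1][185:285,245:345],(300,300),interpolation=2)]
cv2.imwrite("pics/c3.png",cv2.convertScaleAbs(np.hstack(b),alpha=1.3))
E
```

```text
[[350.393 230.325]] seen 351.1 230.5
back 0.08
False
10.475 [ 0.719  0.311 -0.688]
```

View pics/c3.png

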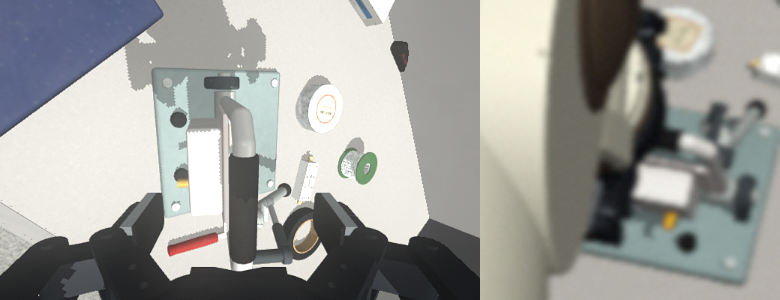

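The wrist view shows the black sleeve (x≈245) centred between the open fingers (140 and 350). Next: grip, then swing.

```bash
python3 - <<'E'
from h import *
np.set_printoptions(precision=3,suppress=True)
ctrl.gripper_to(0,grip_force=40); s=ctrl.observe(); print(s["time"],s["grip_width"],s["grasp_force"],s["contact_force"])
if s["grip_width"]>.01:
    for th in np.linspace(.42,0,8)[1:]:
        ph=th+.12+.08*(1-th/.42)
        r=ctrl.move_linear(F.bar(th)+tz(ph)*.019,ori(ph),speed=.1,threshold=30)
        s=ctrl.observe(); print(round(th,2),r,s["time"],s["contact_force"],s["ft_torque"],s["grip_width"])
        if r: break
T=[cv2.cvtColor(eyes.grab_frame(n),cv2.COLOR_RGB2BGR) for n in("wrist","scene","top")]
b=[cv2.resize(T[0],(384,240)),cv2.resize(T[1][185:285,245:345],(240,240),interpolation=2),cv2.resize(T[2][175:295,250:370],(176,240))]
b[2]=cv2.resize(T[2][185:275,300:366],(176,240),interpolation=2)
cv2.imwrite("pics/c4.png",cv2.convertScaleAbs(np.hstack(b),alpha=1.3))
print("ball if upright",proj("top",F.ball(1.97,0)),proj("scene",F.ball(1.97,0)))
E
```

```text
11.2167 0.014466491798651008 40.24537682533264 [  9.768 -11.122  -0.39 ]
0.36 False 11.4667 [-5.029  4.1   10.706] [ 0.345  0.34  -0.085] 0.014456162314451963
0.3 False 11.7167 [-5.188  4.651 13.684] [ 0.334  0.533 -0.084] 0.014876571735074494
0.24 False 11.9667 [-6.007  3.642 13.744] [ 0.483  0.634 -0.189] 0.01441469015483677
0.18 False 12.2167 [-6.064  4.457 15.71 ] [ 0.536  0.795 -0.081] 0.014283550870132023
0.12 False 12.4667 [-4.398  2.113 13.851] [-0.005  0.404 -0.155] 0.014116158927786721
0.06 False 12.7167 [-3.712  1.421 14.724] [ 0.078  0.549 -0.146] 0.014460935144372111
0.0 False 12.9667 [-4.02   1.544 16.782] [ 0.206  0.642 -0.075] 0.014638975203347898
ball if upright [[350.132 231.893]] [[336.275 228.818]]
```

View pics/c4.png

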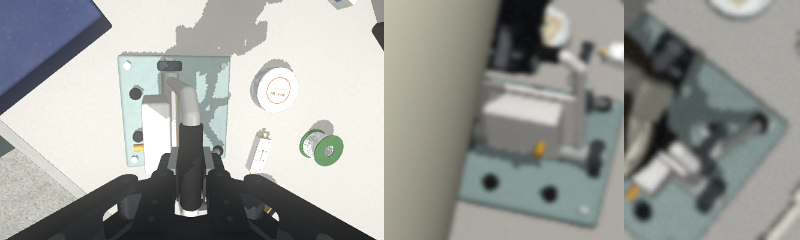

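The top view shows the ball at (350,231), matching the model on the plate, and the bar is firmly held. I'll make a small guarded nudge to seat the kickstand, then settle and check.

```bash
python3 - <<'E'
from h import *
np.set_printoptions(precision=3,suppress=True)
for th in(-.01,-.02,-.03):
    r=ctrl.move_linear(F.bar(th)+tz(.2)*.019,ori(.2),speed=.02,threshold=6); s=ctrl.observe()
    print(th,r,F.R.inv().apply(s["contact_force"]),s["ee_pos"]-F.bar(0)-tz(.2)*.019)
    if r: break
ctrl.hold(.7); s=ctrl.observe(); g=F.R.inv().apply(np.array(s["ee_pos"])-tz(.2)*.019-F.o)
print(s["time"],"grasp pt in foot",g,"est lean",-np.arctan2(g[1],.14),F.R.inv().apply(s["contact_force"]),s["grasp_force"],np.abs(s["dq"]).max())
E
```

```text
-0.01 False [ 2.716 -3.557 14.459] [ 0.001 -0.002  0.002]
-0.02 False [ 2.415 -1.683 13.435] [ 0.002 -0.003  0.002]
-0.03 False [ 1.534 -2.198 13.117] [ 0.003 -0.004  0.002]
14.5667 grasp pt in foot [0.    0.005 0.174] est lean -0.035604065969466754 [ 2.079 -2.456 13.329] 43.24301898479462 0.0014558798253307748
```

No clear stop was felt, so I'll measure the foot from the close wrist camera to pin the lean.

```bash
python3 - <<'E'
from h import *
np.set_printoptions(precision=4,suppress=True)
im=eyes.grab_frame("wrist"); cv2.imwrite("pics/w5.png",im[:,:,::-1])
L=[[-.08,.09,.012],[.08,.09,.012],[.08,-.065,.012],[-.08,-.065,.012]]
print("predicted corners",proj("wrist",F.w(L)), "hub",proj("wrist",F.w([[0,0,.032]])))
c=cv2.resize(im[60:320,170:430,::-1],(780,600) if 0 else (600,600),interpolation=2); cv2.imwrite("pics/w5c.png",c)
E
```

```text
predicted corners [[376.9261  94.0263]
 [369.2362 266.7957]
 [202.5679 283.1753]
 [182.7457  92.5444]] hub [[275.2679 197.2374]]
```

View pics/w5c.png

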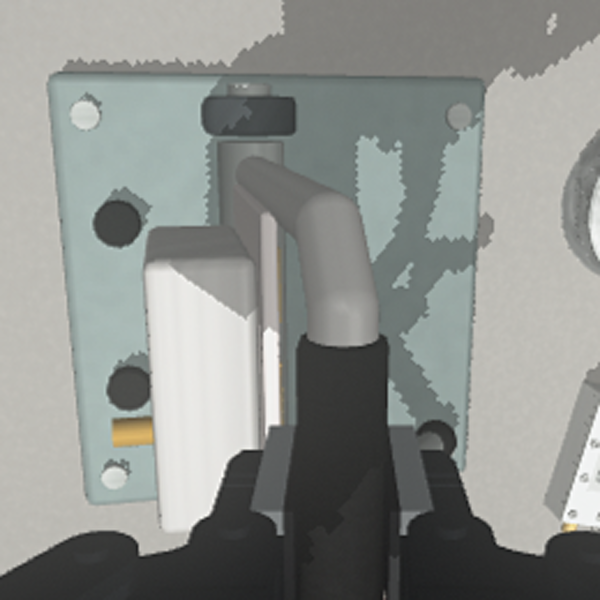

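The wrist view shows plate corners at (380,95), (192,92) and (209,278), a few px to the foot's +y of the prediction. Refit from these.

```bash
python3 - <<'E'
from h import *
np.set_printoptions(precision=4,suppress=True)
uv=np.array([(485,80),(50,74),(88,504)])/ (600/260)+[170,60]
W=plane("wrist",uv,.012); o,a,e=fit(W,[[-.08,.09],[-.08,-.065],[.08,-.065]]); print(o,a,e)
N=Foot(o,a); s=ctrl.observe(); gp=np.array(s["ee_pos"])-R.from_quat(np.roll(s["ee_rot"],-1)).apply([0,0,.019])
g=N.R.inv().apply(gp-N.o); print("grasp in new foot",g,"lean",-np.arctan2(g[1],.14))
# known hinge-line check: ball centre seen
b=np.array([(438,437)])/(600/260)+[170,60]; print("ball seen",b,"pred lean 0,-.035,.035",[proj("wrist",N.ball(1.97,t))[0] for t in(0,-.035,.035)])
E
```

```text
[ 0.3749 -0.3668] -2.45951654793037 [0.0025 0.0018 0.0026]
grasp in new foot [0.0015 0.0003 0.174 ] lean -0.0021251996997467934
ball seen [[359.8    249.3667]] pred lean 0,-.035,.035 [array([359.2564, 251.205 ]), array([357.942 , 250.1621]), array([360.5031, 252.2768])]
```

The refit puts the lean at about 0.00, the kickstand ball where the model expects it, and the bar firmly gripped. I'm handing in.

```bash
python3 -c "
from h import *
print(ctrl.sign_off(), ctrl.observe()['time'])"
```

```text
the job is handed in; nothing more can be done
the job is handed in; nothing more can be done
```

I handed the job in with the kickstand snapped down, the frame upright (about 0.00 rad from the close wrist-camera fit, good to about ±0.02) and the bar still gripped at about 43 N; I felt no distinct stop as the kickstand met the foot plate, and no verdict came back.

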